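Shut and lock the card-index cabinet

ROBOT

A 6-joint arm with a two-finger parallel gripper is mounted at the origin on the work surface. World frame = base frame: x ahead of the robot, y to its left, z up, the work surface at z = 0. Lengths are in m, angles in rad, forces in N, time in s.
With the tool pointing down it reaches from about 0.375 to 0.925 m from the base axis. Payload 5.7 kg.
Tool frame: the origin (TCP) lies at the very end of the fingers, on their centre line; the grasp point (between the pads) lies 19 mm behind it; z points along the fingers, y is the line along which they close (so a half turn about z gives the same grasp; the last joint's range is limited). The gripper opens to 85 mm and grips with 20 to 120 N. Pads are 22 mm wide; open, the fingers measure 114 mm over their backs; the gripper's body (76 mm by 85 mm) begins 54 mm behind the grasp point. The pads swing forward as they close: fully open they stand 13 mm farther back than shut.
Start: joints at [-1.431, 0.359, 1.51, -0, 1.272, -0.115], TCP at [0.151, -0.581, 0.231] pointing down, gripper open.
Joint ranges: [-2.97, 2.97], [-1.01, 2.36], [0.21, 2.38], [-0.96, 4.11], [0.2, 2.71], [-2.98, 2.98]. Speed limits (rad/s): [2.39, 2.39, 3.14, 3.14, 3.14, 3.14].

INTERFACE

Orientations are given as a rotation vector (axis times angle).
In Python, from cell import monitor, camera, camera_model, workorder gives the robot as it stands.
- The arm moves only by the tool carry_out, never from a script. Its argument "series" is one flat list of numbers, 6 for each row, row after row: the shift along the tool's x, y, z in m, then the turn, a rotation vector about the tool's x, y, z in rad. A call has 1 to 10 rows; each row is the pose to reach, as a shift and turn from the pose commanded when the call began, along the tool's axes at that moment; what a row does not reach only later rows make up. A row lasts 1/8 s, in which the tool goes at most 62.5 mm and 10.7 degrees, less where a joint would pass 70% of its speed; a pose out of reach is approached as far as the arm can. A call with a gripper value outside its range is refused whole. "jaw" is the gripper's target within -1 to 1 (shut at 1, half-way at 0, fully open at -1), set as the call begins (left out, the last holds). The fingers move at their own pace and stop on an object; "newtons" is the grip in N (left out, the last holds). Time passes only in rows, so rows that repeat a pose let the fingers close. It gives the time, the measured TCP pose, the force, the opening and the grip force at its end, in the units of the state.
- monitor.sense(): the state, without advancing time (a new reading comes with each control period).
- camera(name): name is "scene" or "top" or "wrist"; returns the picture (420x560x3 uint8, red, green, blue); there is no depth.
- camera_model(name): a dict with "K" (3x3 intrinsics, pixels), "eye" and "rotation" of the camera in the world. Camera axes: x right, y up, looking along -z (the intrinsics and any distortion apply to the point x, -y, -z); pixel columns grow to the right and rows downward; lengths in m; the calibration is good to about 2 mm. A picture is of the moment at which its call begins: read the wrist's pose just before it. camera_model takes no time and is no camera call; for the wrist camera it gives the pose at the moment of the call.
- workorder.sign_off(): hands the job in; it is judged then, once.
The state is a dict: "time": time; "joints": joint angles; "qvel": joint speeds; "effort": joint torques, N m; "tcp_pos": TCP position; "ee_rot": TCP orientation; "ft_force": force on the tool from outside, world axes, zero at the start; "moment": the same for the moment, N m; "opening": finger opening in m; "grip_force": force on a finger pad.
Only numpy, scipy, OpenCV 4.12 (cv2) and the standard library are available. Lean on these libraries where they do the work, as an engineer would, in place of code of your own. Each camera call takes 0.05 s, during which the arm holds its last target. There are 200 camera calls.

TASK

Close up the grey card-index cabinet on the desk: with the fingertips, push both open blue drawers fully shut without slamming them, and only then push the yellow catch on the cabinet's top along its track, all the way to the green end. Take nothing between the fingers and lift nothing; leave the things on and around the cabinet where they are.

Things in the scene. Friction and masses are not known exactly. Their poses are not given: they have to be found in the camera images.
- cabinet: Fixed grey steel card-index cabinet, 310 mm wide (y), 240 mm deep (x), top 115 mm above the desk, two drawers side by side. Origin: on the desk under the middle of the front plane (outer face of the shut drawer fronts). x points into the cabinet, away from the robot, the way the drawers shut; y to the left seen from the robot; z up
- catch_track (a point): centre of the upper surface (123 mm above the desk) of the catch's aluminium track on the cabinet's top, at cabinet x 60, y 0 mm; axes as the cabinet's. Track 44 mm (x) by 150 mm (y); red mark beyond its right (-y) end, green mark beyond its left (+y) end; dark keeper block 30 x 14 x 18 mm on it, centred 66 mm to the left
- left_drawer (a joint): how far the left drawer (cabinet y = +76.5 mm) stands open, in m: 0 fully shut, up to 0.15; starts 0.04 to 0.11 open; it slides with about 2 N of friction, stays where it is left, and meets a firm stop at 0
- left_drawer_front (a point): middle of the top edge of the left drawer's blue front panel, outer face, 112 mm above the desk; axes as the cabinet's; moves with the drawer. Upright panel 148 mm wide, 15 mm thick, 8 to 112 mm above the desk, flat but for a steel pull 60 mm wide, 14 mm proud, 26 to 38 mm above the desk. Behind it an open tray of index cards, lower than the panel
- right_drawer (a joint): how far the right drawer (cabinet y = -76.5 mm) stands open; same values, range and friction as the left one
- right_drawer_front (a point): middle of the top edge of the right drawer's front panel, on its outer face; panel and axes as for the left drawer
- catch (a joint): position of the catch along its track, in m: 0 at the red (unlocked, right) end, 0.06 at the green (locked, left) end, where it meets a firm stop; starts 0 to 0.012; about 1.5 N of friction, stays where it is left
- catch_tab (a point): middle of the top of the catch's yellow upright tab, 153.5 mm above the desk; axes as the cabinet's. Tab 30 mm (x) by 22 mm (y), 30 mm tall; it stands 60 mm behind the cabinet's front plane, at cabinet y = -30 mm plus the catch value. A thin bolt on its left side enters the keeper as it locks
- mug: Loose bystander, to be left alone: white ceramic mug, 80 mm across, 95 mm tall, on the desk to the right of the cabinet. Origin: centre of its underside
- stapler: Loose bystander, to be left alone: red and black stapler, 135 x 36 x 55 mm, on the desk to the left of the cabinet. Origin: centre of its underside
- stamp: Loose bystander, to be left alone: rubber stamp with a wooden handle, 50 x 34 mm foot, 70 mm tall, standing on the back right part of the cabinet's top. Origin: centre of its underside
- ink_tin: Loose bystander, to be left alone: flat blue ink-pad tin, 60 x 90 x 16 mm, lying on the back left part of the cabinet's top. Origin: centre of its underside
- tape_dispenser: Loose bystander, to be left alone: black desk tape dispenser, 150 x 60 x 84 mm, on the desk at the right. Origin: centre of its underside
- hole_punch: Loose bystander, to be left alone: grey and blue hole punch, 75 x 115 x 62 mm, on the desk at the left. Origin: centre of its underside

How it is judged:
By the outcome, as a careful person would: the job done as asked, in the order asked, and still so for the second after the job is handed in, with the robot touching nothing.
It also fails if it takes over 58 s, if anything falls off the work surface, if the arm or the gripper's body presses on something with over 40 N, if the wrist force passes 120 N, or if a joint passes its speed limit or range.

## Working session

There is one attempt and no reset: what is moved stays moved. The work goes in short steps, Python scripts to look and compute and a tool call to move; the robot and the scene stay as the last step left them, time stands still between calls to the robot, and variables do not carry over. Pictures are saved under pics/ and viewed, at most 10 in all, crops included, and the job is handed in when it is done.

Besides the shell and the picture viewer there is one more tool, called in YAML: its name, and indented under it one key for each argument. carry_out: Moves the arm, as the interface text tells. Its arguments: {"type":"object","properties":{"series":{"type":"array"},"jaw":{"type":"number"},"newtons":{"type":"number"}},"required":["series"]}

```bash
ls; mkdir -p pics; python3 - <<'E'
from cell import monitor, camera, camera_model
import cv2, numpy as np
s=monitor.sense()
print(s['time'],s['tcp_pos'],s['ee_rot'],s['opening'],s['ft_force'])
for n in ("scene","top"):
    im=camera(n); cv2.imwrite(f"pics/{n}0.png",im[:,:,::-1]); np.save(f"{n}0.npy",im)
    m=camera_model(n); print(n,{k:np.round(np.array(v),4).tolist() if not isinstance(v,str) else v for k,v in m.items()})
E
```

```text
pics
0.0 [ 0.15110247 -0.57997105  0.23044961] [-3.11432694e+00 -3.98924063e-01  8.53879694e-05] 0.08561796697014558 [ 0.5501265   0.63531863 -0.15872903]
scene {'K': [[477.3168, 0.0, 271.5536], [0.0, 477.3168, 212.0977], [0.0, 0.0, 1.0]], 'eye': [1.3477, 0.6729, 1.0156], 'rotation': [0.4346, 0.938, 2.1125]}
top {'K': [[465.8873, 0.0, 276.1794], [0.0, 465.8873, 212.279], [0.0, 0.0, 1.0]], 'eye': [0.3093, -0.01, 1.604], 'rotation': [0.1476, -0.1478, -1.5766]}
```

View pics/scene0.png

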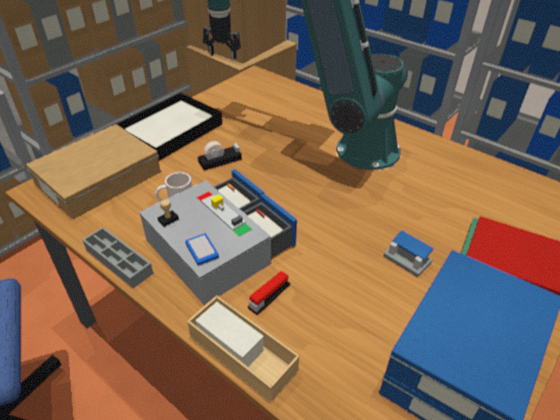

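View pics/top0.png

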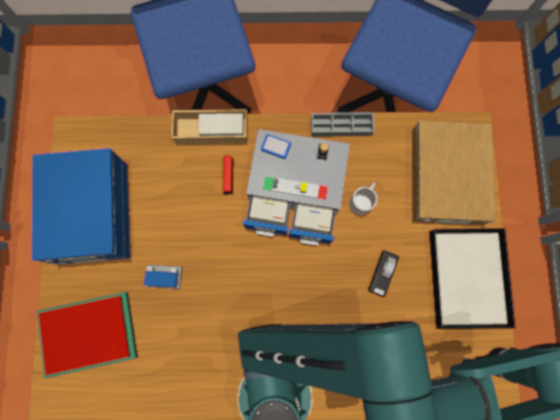

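The scene view shows the grey cabinet, with both drawers open towards the robot. In the top view the cabinet is at about (250–350, 130–240), with the yellow tab at (303,187), red mark (322,192), green mark (269,184), and blue fronts at (266,227) and (312,237).

```bash
cat > h.py <<'E'
import numpy as np, cv2
from scipy.spatial.transform import Rotation as R
from cell import monitor, camera, camera_model, workorder
def ray(m,p):
    K=np.array(m["K"]); d=np.linalg.solve(K,np.array([p[0],p[1],1.])); d=np.array([d[0],-d[1],-d[2]])
    return np.array(m["eye"]),R.from_rotvec(m["rotation"]).apply(d)
def plane(m,p,z):
    e,d=ray(m,p); return e+d*(z-e[2])/d[2]
def proj(m,P):
    c=R.from_rotvec(m["rotation"]).inv().apply(np.array(P)-m["eye"]); q=np.array(m["K"])@np.array([c[0],-c[1],-c[2]]); return q[:2]/q[2]
def mask(im,col,roi):
    h=cv2.cvtColor(im,cv2.COLOR_RGB2HSV); a,b={'yellow':((22,140,110),(35,255,255)),'green':((45,120,60),(80,255,255)),'red':((0,170,90),(6,255,255)),'blue':((100,150,40),(125,255,255))}[col]
    k=cv2.inRange(h,a,b); o=np.zeros_like(k); x0,y0,x1,y1=roi; o[y0:y1,x0:x1]=k[y0:y1,x0:x1]; return o
def blobs(k,amin=8):
    n,l,s,c=cv2.connectedComponentsWithStats(k); return [(s[i].tolist(),np.round(c[i],1).tolist()) for i in range(1,n) if s[i][4]>=amin]
E
python3 - <<'E'
from h import *
T=camera_model("top"); S=camera_model("scene"); t=np.load("top0.npy"); s=np.load("scene0.npy")
for n,im,roi,m in (("top",t,(235,120,360,250),T),("scene",s,(130,160,310,300),S)):
    for c,z in (("yellow",.15),("green",.116),("red",.116),("blue",.112)):
        for b in blobs(mask(im,c,roi)): print(n,c,b,np.round(plane(m,b[1],z),4))
a=cv2.resize(t[120:250,235:365,::-1],None,fx=4.5,fy=4.5,interpolation=cv2.INTER_CUBIC); cv2.imwrite("pics/tc.png",a)
a=cv2.resize(s[160:300,130:310,::-1],None,fx=4.2,fy=4.2,interpolation=cv2.INTER_CUBIC); cv2.imwrite("pics/sc.png",a)
E
```

```text
top yellow ([301, 183, 6, 9, 46], [303.3, 186.8]) [ 0.668  -0.0996  0.15  ]
top green ([264, 178, 9, 11, 78], [268.1, 183.0]) [0.6905 0.0138 0.116 ]
top red ([319, 187, 7, 11, 67], [322.2, 191.9]) [ 0.6585 -0.1633  0.116 ]
top blue ([262, 143, 28, 15, 46], [277.2, 151.6]) [ 0.7993 -0.0173  0.112 ]
top blue ([244, 221, 42, 13, 207], [265.1, 226.0]) [0.548  0.0247 0.112 ]
top blue ([290, 230, 43, 12, 207], [310.3, 235.0]) [ 0.517  -0.1211  0.112 ]
scene yellow ([212, 195, 11, 13, 96], [216.7, 200.6]) [ 0.6792 -0.0926  0.15  ]
scene green ([234, 224, 17, 12, 108], [241.8, 229.2]) [0.6931 0.0134 0.116 ]
scene red ([198, 192, 13, 8, 43], [204.3, 195.6]) [ 0.6605 -0.1662  0.116 ]
scene red ([257, 210, 6, 6, 9], [259.1, 212.0]) [0.6108 0.0033 0.116 ]
scene red ([250, 272, 38, 28, 445], [269.4, 286.7]) [0.7953 0.1984 0.116 ]
scene blue ([233, 170, 63, 76, 566], [267.9, 202.4]) [ 0.5601 -0.0076  0.112 ]
scene blue ([186, 234, 32, 31, 187], [202.5, 253.8]) [ 0.8221 -0.005   0.112 ]
```

View pics/tc.png

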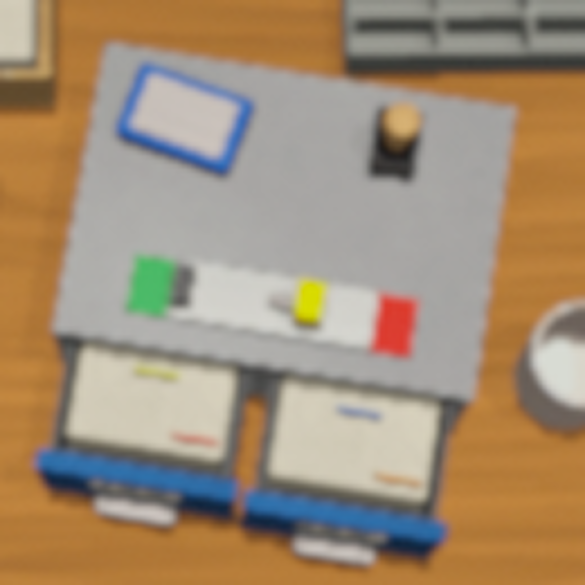

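View pics/sc.png

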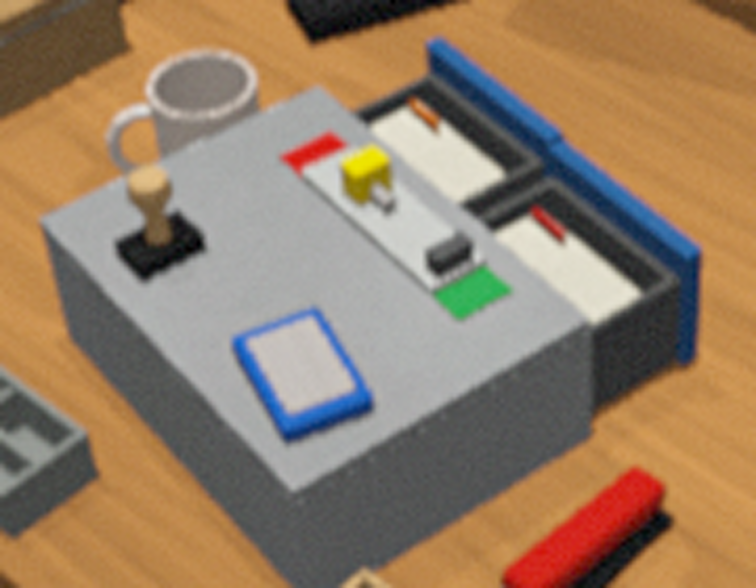

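The crops show the panels' rear top edges, running (42,455)–(238,487) and (250,493)–(443,527) in tc. The yellow tab is near the red end and the track ahead of it is clear. Next I fit the cabinet frame and the drawer openings.

```bash
python3 - <<'E'
from h import *
T=camera_model("top"); S=camera_model("scene"); t=np.load("top0.npy")
g=(plane(T,(268.1,183.0),.1155)+plane(S,(241.8,229.2),.1155))/2; r=(plane(T,(322.2,191.9),.1155)+plane(S,(204.3,195.6),.1155))/2
d=g-r; yaw=np.arctan2(-d[0],d[1]); ex=np.array([np.cos(yaw),np.sin(yaw),0]); ey=np.array([-np.sin(yaw),np.cos(yaw),0])
O=(g+r)/2-.06*ex; O[2]=0
print("yaw",np.degrees(yaw),"marks dist",np.linalg.norm(d),"O",O)
c=lambda P:np.round([(P-O)@ex,(P-O)@ey],4)
px=lambda x,y:((x+.5)/4.5-.5+235,(y+.5)/4.5-.5+120)
for n,p,z in (("top FL",(55,335),.115),("FR",(470,400),.115),("BL",(108,43),.115),("BR",(516,105),.115),("L rear edge",(42,455),.112),("",(238,487),.112),("R rear edge",(250,493),.112),("",(443,527),.112)):
    print(n,c(plane(T,px(*p),z)))
ps=lambda x,y:((x+.5)/4.2-.5+130,(y+.5)/4.2-.5+160)
for n,p in (("scene L outer end top",(698,255)),("R outer end",(437,40)),("L/R junction",(557,140))): print(n,c(plane(S,ps(*p),.112)))
# tab by two views, mean of blob centroids at mid-height
print("tab",c(plane(T,(303.3,186.8),.152)),c(plane(S,(216.7,200.6),.14)))
for n,p in (("mug",(364,201)),("tape",(384,273)),("stapler",(228,174))): print(n,plane(T,p,.05).round(3))
E
```

```text
yaw -10.256496133274288 marks dist 0.18130843805451585 O [ 0.61646617 -0.06511444  0.        ]
top FL [0.0106 0.1533]
FR [ 0.0134 -0.1516]
BL [0.2377 0.1543]
BR [ 0.2406 -0.1534]
L rear edge [-0.0778  0.1469]
 [-0.0771  0.0036]
R rear edge [-0.08   -0.0056]
 [-0.0812 -0.1461]
scene L outer end top [-0.0775  0.1545]
R outer end [-0.0834 -0.145 ]
L/R junction [-0.0797  0.0029]
tab [ 0.0563 -0.0247] [ 0.0606 -0.0259]
mug [ 0.641 -0.312  0.05 ]
tape [ 0.396 -0.367  0.05 ]
stapler [0.741 0.153 0.05 ]
```

The fits agree to within a few mm: cabinet yaw is −10.3°, both drawers are about 0.09–0.095 m open, and the catch is at about 0.005. I move in front of the right drawer with the fingers shut.

carry_out:
  series: [0.04, -0.038, 0, 0, 0, 0.043, 0.08, -0.076, 0, 0, 0, 0.087, 0.121, -0.114, 0, 0, 0, 0.13, 0.161, -0.152, 0, 0, 0, 0.174, 0.201, -0.189, 0, 0, 0, 0.217, 0.242, -0.227, 0, 0, 0, 0.26, 0.282, -0.265, 0, 0, 0, 0.304, 0.322, -0.303, 0, 0, 0, 0.347, 0.363, -0.341, 0, 0, 0, 0.391, 0.403, -0.379, 0, 0, 0, 0.434]
  jaw: 1
  newtons: 20

```text
time: 1.35
tcp_pos: [0.4463, -0.1105, 0.2312]
ee_rot: [-3.129, 0.283, 0.0]
ft_force: [0.3, -1.5, 0.6]
opening: 0.0001
grip_force: 0.0
```

carry_out:
  series: [0, 0, 0.05, 0, 0, 0, 0, 0, 0.1, 0, 0, 0, 0, 0, 0.15, 0, 0, 0, 0, 0, 0.15, 0, 0, 0, 0.01, 0, 0.15, 0, 0, 0, 0.02, 0, 0.15, 0, 0, 0, 0.03, 0, 0.15, 0, 0, 0, 0.036, 0, 0.15, 0, 0, 0, 0.042, 0, 0.15, 0, 0, 0, 0.044, 0, 0.15, 0, 0, 0]

```text
time: 2.6
tcp_pos: [0.4894, -0.1202, 0.0814]
ee_rot: [-3.129, 0.281, -0.0]
ft_force: [-0.9, 0.1, -0.2]
opening: -0.0001
grip_force: 0.0
```

```bash
python3 - <<'E'
from h import *
im=camera("top"); np.save("top1.npy",im); s=camera("scene")
a=cv2.resize(im[120:260,225:375,::-1],(480,448),interpolation=cv2.INTER_CUBIC); b=cv2.resize(s[140:300,130:310,::-1],(504,448),interpolation=cv2.INTER_CUBIC)
cv2.imwrite("pics/c1.png",cv2.resize(np.hstack([a,b]),(800,364)))
E
```

```text
(no output)
```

View pics/c1.png

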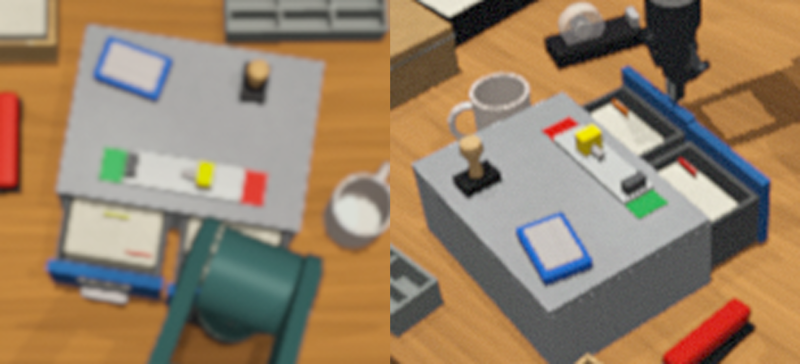

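The picture shows the shut fingertips just in front of the middle of the right panel, above its pull. I start a gentle push.

carry_out:
  series: [0.004, 0, 0, 0, 0, 0, 0.008, 0, 0, 0, 0, 0, 0.012, 0, 0, 0, 0, 0, 0.018, 0, 0, 0, 0, 0, 0.026, 0, 0, 0, 0, 0, 0.035, 0, 0, 0, 0, 0, 0.044, 0, 0, 0, 0, 0, 0.053, 0, 0, 0, 0, 0, 0.062, 0, 0, 0, 0, 0, 0.07, 0, 0, 0, 0, 0]

```text
time: 3.95
tcp_pos: [0.5584, -0.1325, 0.0812]
ee_rot: [-3.129, 0.281, 0.0]
ft_force: [-2.0, 1.5, -0.6]
opening: 0.0001
grip_force: 1.2
```

carry_out:
  series: [0.006, 0, 0, 0, 0, 0, 0.011, 0, 0, 0, 0, 0, 0.015, 0, 0, 0, 0, 0, 0.018, 0, 0, 0, 0, 0, 0.02, 0, 0, 0, 0, 0, 0.022, 0, 0, 0, 0, 0, 0.024, 0, 0, 0, 0, 0, 0.026, 0, 0, 0, 0, 0, 0.028, 0, 0, 0, 0, 0, 0.028, 0, 0, 0, 0, 0]

```text
time: 5.2
tcp_pos: [0.586, -0.1378, 0.0814]
ee_rot: [3.129, -0.281, 0.001]
ft_force: [0.2, 0.3, -0.6]
opening: 0.0002
grip_force: 0.5
```

carry_out:
  series: [0.0015, 0, 0, 0, 0, 0, 0.003, 0, 0, 0, 0, 0, 0.004, 0, 0, 0, 0, 0, 0.005, 0, 0, 0, 0, 0, 0.006, 0, 0, 0, 0, 0, 0.007, 0, 0, 0, 0, 0, 0.007, 0, 0, 0, 0, 0]

```text
time: 6.08
tcp_pos: [0.5921, -0.1388, 0.0813]
ee_rot: [3.129, -0.281, -0.001]
ft_force: [-2.9, 0.4, 2.1]
opening: -0.0004
grip_force: 1.6
```

carry_out:
  series: [0.001, 0, 0, 0, 0, 0, 0.002, 0, 0, 0, 0, 0, 0.003, 0, 0, 0, 0, 0, 0.003, 0, 0, 0, 0, 0]

```text
time: 6.58
tcp_pos: [0.5921, -0.1387, 0.0811]
ee_rot: [-3.128, 0.281, 0.009]
ft_force: [-11.6, 0.2, 8.4]
opening: 0.0002
grip_force: 5.4
```

The right drawer is against its stop: 11.6 N and no further motion. I back off and go to the left drawer.

carry_out:
  series: [-0.005, 0, 0, 0, 0, 0, -0.02, 0, 0, 0, 0, 0, -0.05, 0, 0, 0, 0, 0, -0.085, 0, 0, 0, 0, 0, -0.118, 0, 0, 0, 0, 0, -0.118, -0.03, 0, 0, 0, 0, -0.118, -0.075, 0, 0, 0, 0, -0.118, -0.12, 0, 0, 0, 0, -0.118, -0.153, 0, 0, 0, 0, -0.118, -0.153, 0, 0, 0, 0]

```text
time: 7.82
tcp_pos: [0.5064, 0.0341, 0.0814]
ee_rot: [-3.129, 0.276, -0.002]
ft_force: [0.5, -0.5, 0.1]
opening: -0.0001
grip_force: 0.0
```

```bash
python3 - <<'E'
from h import *
im=camera("top"); s=camera("scene")
a=cv2.resize(im[120:260,225:375,::-1],(480,448),interpolation=cv2.INTER_CUBIC); b=cv2.resize(s[140:300,130:310,::-1],(504,448),interpolation=cv2.INTER_CUBIC)
cv2.imwrite("pics/c2.png",cv2.resize(np.hstack([a,b]),(800,364)))
E
```

```text
(no output)
```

View pics/c2.png

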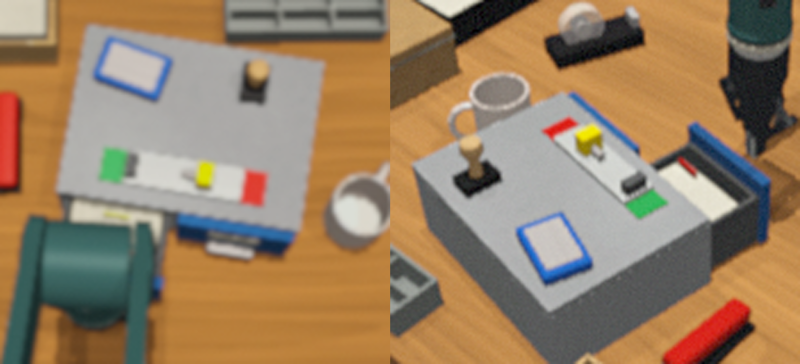

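The right drawer's blue front is now flush, and the fingers stand in front of the left panel's middle. I push the left drawer the same way.

carry_out:
  series: [0.008, 0, 0, 0, 0, 0, 0.014, 0, 0, 0, 0, 0, 0.018, 0, 0, 0, 0, 0, 0.022, 0, 0, 0, 0, 0, 0.027, 0, 0, 0, 0, 0, 0.034, 0, 0, 0, 0, 0, 0.043, 0, 0, 0, 0, 0, 0.052, 0, 0, 0, 0, 0, 0.061, 0, 0, 0, 0, 0, 0.07, 0, 0, 0, 0, 0]

```text
time: 9.18
tcp_pos: [0.5757, 0.0197, 0.0811]
ee_rot: [-3.129, 0.281, 0.001]
ft_force: [-3.5, 0.4, -1.4]
opening: 0.0001
grip_force: 1.2
```

carry_out:
  series: [0.009, 0, 0, 0, 0, 0, 0.017, 0, 0, 0, 0, 0, 0.023, 0, 0, 0, 0, 0, 0.027, 0, 0, 0, 0, 0, 0.03, 0, 0, 0, 0, 0, 0.032, 0, 0, 0, 0, 0, 0.034, 0, 0, 0, 0, 0, 0.036, 0, 0, 0, 0, 0, 0.038, 0, 0, 0, 0, 0, 0.038, 0, 0, 0, 0, 0]

```text
time: 10.42
tcp_pos: [0.6132, 0.0129, 0.0814]
ee_rot: [-3.129, 0.281, -0.001]
ft_force: [-0.4, 0.1, 0.5]
opening: -0.0002
grip_force: 0.5
```

carry_out:
  series: [0.001, 0, 0, 0, 0, 0, 0.002, 0, 0, 0, 0, 0, 0.003, 0, 0, 0, 0, 0, 0.004, 0, 0, 0, 0, 0, 0.005, 0, 0, 0, 0, 0, 0.006, 0, 0, 0, 0, 0, 0.006, 0, 0, 0, 0, 0]

```text
time: 11.3
tcp_pos: [0.6189, 0.0119, 0.0814]
ee_rot: [-3.129, 0.281, -0.001]
ft_force: [-1.8, 0.0, 1.3]
opening: 0.0002
grip_force: 0.6
```

carry_out:
  series: [0.001, 0, 0, 0, 0, 0, 0.002, 0, 0, 0, 0, 0, 0.003, 0, 0, 0, 0, 0, 0.0035, 0, 0, 0, 0, 0, 0.0035, 0, 0, 0, 0, 0]

```text
time: 11.92
tcp_pos: [0.619, 0.0118, 0.0811]
ee_rot: [-3.129, 0.281, 0.009]
ft_force: [-9.4, 1.0, 7.6]
opening: 0.0
grip_force: 4.8
```

Left drawer is at its stop as well. I back off, rise, and check from above before touching the catch.

carry_out:
  series: [-0.005, 0, 0, 0, 0, 0, -0.02, 0, 0, 0, 0, 0, -0.05, 0, 0, 0, 0, 0, -0.05, 0, -0.04, 0, 0, 0, -0.05, 0, -0.09, 0, 0, 0, -0.05, 0, -0.13, 0, 0, 0, -0.05, 0.04, -0.13, 0, 0, 0, -0.05, 0.09, -0.13, 0, 0, 0, -0.05, 0.14, -0.13, 0, 0, 0, -0.05, 0.163, -0.13, 0, 0, 0]

```text
time: 13.18
tcp_pos: [0.5429, -0.1424, 0.2113]
ee_rot: [3.128, -0.284, 0.001]
ft_force: [0.3, -0.5, -0.1]
opening: 0.0001
grip_force: 0.0
```

```bash
python3 - <<'E'
from h import *
im=camera("top"); s=camera("scene"); T=camera_model("top"); S=camera_model("scene")
O=np.array([.6165,-.0651,0]); y=np.radians(-10.26); ex=np.array([np.cos(y),np.sin(y),0]); ey=np.array([-np.sin(y),np.cos(y),0])
c=lambda P:np.round([(P-O)@ex,(P-O)@ey],4)
print("tcp cab",c(monitor.sense()['tcp_pos']))
for b in blobs(mask(s,"yellow",(130,160,310,300))): print(b,c(plane(S,b[1],.14)))
for b in blobs(mask(im,"yellow",(235,120,360,210))): print(b,c(plane(T,b[1],.152)))
a=cv2.resize(im[120:260,225:375,::-1],(480,448),interpolation=cv2.INTER_CUBIC); b=cv2.resize(s[140:300,130:310,::-1],(504,448),interpolation=cv2.INTER_CUBIC)
cv2.imwrite("pics/c3.png",cv2.resize(np.hstack([a,b]),(800,364)))
E
```

```text
tcp cab [-0.0585 -0.0892]
([212, 195, 11, 13, 97], [216.7, 200.6]) [ 0.0606 -0.0259]
([301, 183, 7, 9, 54], [303.8, 186.9]) [ 0.0562 -0.0264]
```

View pics/c3.png

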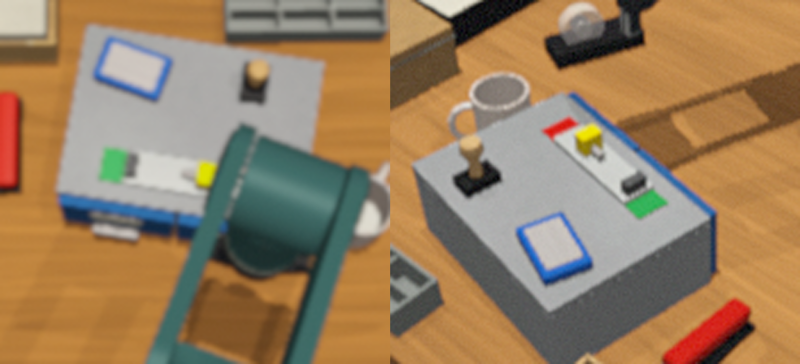

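Both fronts are flush with the cabinet front and the catch has not moved. I move over the right end of the track, go down to 0.132, and approach the tab.

carry_out:
  series: [0.04, 0, 0, 0, 0, 0, 0.085, 0, 0, 0, 0, 0, 0.117, 0, 0, 0, 0, 0, 0.117, 0, 0, 0, 0, 0, 0.117, 0, 0.03, 0, 0, 0, 0.117, 0, 0.06, 0, 0, 0, 0.117, 0, 0.078, 0, 0, 0, 0.117, 0, 0.078, 0, 0, 0, 0.117, -0.01, 0.078, 0, 0, 0, 0.117, -0.02, 0.078, 0, 0, 0]

```text
time: 14.52
tcp_pos: [0.6635, -0.1408, 0.1348]
ee_rot: [3.129, -0.281, 0.004]
ft_force: [-0.1, -0.8, -0.7]
opening: -0.0
grip_force: 0.0
```

carry_out:
  series: [0, -0.006, 0, 0, 0, 0, 0, -0.011, 0, 0, 0, 0, 0, -0.016, 0, 0, 0, 0, 0, -0.021, 0, 0, 0, 0, 0, -0.026, 0, 0, 0, 0, 0, -0.032, 0, 0, 0, 0, 0, -0.038, 0, 0, 0, 0, 0, -0.044, 0, 0, 0, 0, 0, -0.05, 0, 0, 0, 0, 0, -0.055, 0, 0, 0, 0]

```text
time: 15.78
tcp_pos: [0.6723, -0.0868, 0.1333]
ee_rot: [-3.129, 0.281, -0.0]
ft_force: [-0.3, -0.8, 1.5]
opening: -0.0
grip_force: 0.8
```

carry_out:
  series: [0, -0.004, 0, 0, 0, 0, 0, -0.007, 0, 0, 0, 0, 0, -0.009, 0, 0, 0, 0, 0, -0.011, 0, 0, 0, 0, 0, -0.0125, 0, 0, 0, 0, 0, -0.014, 0, 0, 0, 0, 0, -0.015, 0, 0, 0, 0, 0, -0.016, 0, 0, 0, 0, 0, -0.017, 0, 0, 0, 0, 0, -0.017, 0, 0, 0, 0]

```text
time: 17.02
tcp_pos: [0.6753, -0.0703, 0.1333]
ee_rot: [-3.129, 0.281, 0.0]
ft_force: [0.2, -0.6, 0.8]
opening: -0.0003
grip_force: 0.5
```

```bash
python3 - <<'E'
from h import *
s=camera("scene"); S=camera_model("scene")
O=np.array([.6165,-.0651,0]); y=np.radians(-10.26); ex=np.array([np.cos(y),np.sin(y),0]); ey=np.array([-np.sin(y),np.cos(y),0])
c=lambda P:np.round([(P-O)@ex,(P-O)@ey],4)
q=monitor.sense(); print("tcp cab",c(q['tcp_pos']),"F along y",q['ft_force']@ey)
for b in blobs(mask(s,"yellow",(130,160,310,300))): print(b,c(plane(S,b[1],.14)))
E
```

```text
tcp cab [0.0588 0.0053] F along y -1.361248809481097
([222, 205, 13, 14, 123], [227.8, 211.0]) [0.062  0.0295]
```

Tab y is about 0.0295, so it is nearly at the end. I creep on until it meets the firm stop.

carry_out:
  series: [0, -0.001, 0, 0, 0, 0, 0, -0.002, 0, 0, 0, 0, 0, -0.003, 0, 0, 0, 0, 0, -0.004, 0, 0, 0, 0, 0, -0.004, 0, 0, 0, 0]

```text
time: 17.7
tcp_pos: [0.6757, -0.0685, 0.1333]
ee_rot: [3.126, -0.281, -0.001]
ft_force: [-1.3, -6.9, 1.0]
opening: -0.0003
grip_force: 4.1
```

carry_out:
  series: [0, -0.001, 0, 0, 0, 0, 0, -0.002, 0, 0, 0, 0, 0, -0.002, 0, 0, 0, 0]

```text
time: 18.08
tcp_pos: [0.6757, -0.0683, 0.1334]
ee_rot: [3.123, -0.28, -0.001]
ft_force: [-3.7, -13.5, 1.6]
opening: 0.0002
grip_force: 6.8
```

The catch is at its firm stop: 13.5 N and no motion. I retract to the right, rise, and move clear.

carry_out:
  series: [0, 0.005, 0, 0, 0, 0, 0, 0.02, 0, 0, 0, 0, 0, 0.035, 0, 0, 0, 0, 0, 0.035, -0.04, 0, 0, 0, 0, 0.035, -0.09, 0, 0, 0, -0.05, 0.035, -0.12, 0, 0, 0, -0.1, 0.035, -0.12, 0, 0, 0, -0.15, 0.035, -0.12, 0, 0, 0, -0.19, 0.035, -0.12, 0, 0, 0, -0.19, 0.035, -0.12, 0, 0, 0]

```text
time: 19.32
tcp_pos: [0.4799, -0.0647, 0.2533]
ee_rot: [-3.128, 0.282, 0.003]
ft_force: [0.6, -0.0, -0.8]
opening: 0.0003
grip_force: 0.0
```

```bash
python3 - <<'E'
from h import *
im=camera("top"); s=camera("scene"); S=camera_model("scene")
O=np.array([.6165,-.0651,0]); y=np.radians(-10.26); ex=np.array([np.cos(y),np.sin(y),0]); ey=np.array([-np.sin(y),np.cos(y),0])
c=lambda P:np.round([(P-O)@ex,(P-O)@ey],4)
for b in blobs(mask(s,"yellow",(130,160,310,300))): print(b,c(plane(S,b[1],.14)))
a=cv2.resize(im[120:260,225:375,::-1],(480,448),interpolation=cv2.INTER_CUBIC); b=cv2.resize(s[140:300,130:310,::-1],(504,448),interpolation=cv2.INTER_CUBIC)
cv2.imwrite("pics/c4.png",cv2.resize(np.hstack([a,b]),(800,364)))
E
```

```text
([223, 205, 12, 14, 101], [228.2, 211.0]) [0.0612 0.0302]
```

View pics/c4.png

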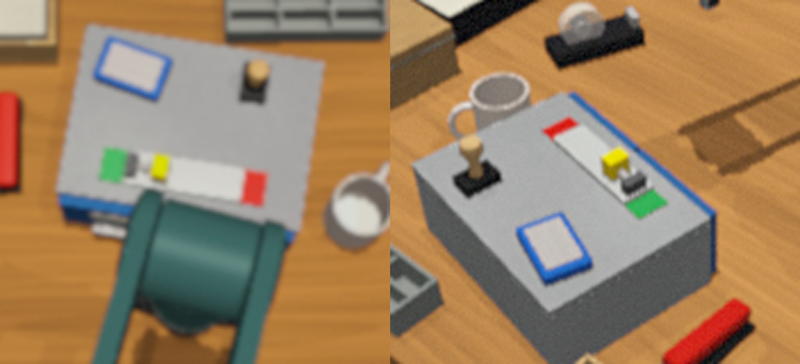

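The final view shows the tab against the keeper (y ≈ 30 mm), both drawer fronts flush, the bystanders where they were, and the arm clear.

```bash
python3 -c "
from cell import workorder
print(workorder.sign_off())"
```

```text
the job is handed in; nothing more can be done
None
```

Both drawers are pushed shut against their stops, then the catch was slid to its stop at the green end; nothing else moved in the camera views, and the job was handed in at about 19 s.

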